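Uncover the terminal box on the workshop bench

TASK

Open the blue terminal box: press the orange snap tab all the way in, then push the released yellow cover along its rails, off the box and past the tab, until the whole cover lies flat on the wooden rest with the box and the tab uncovered. Only press and push: do not lift or tip the cover, and leave the jar, the brass bushing and the screwdriver where they are.

Things in the scene. Friction and masses are not known exactly. Their poses are not given: they have to be found in the camera images.
- unit: Fixed plywood board, 136 (x) by 385 mm (y), 12 mm thick, carrying in a row along its y axis: blue terminal box (y -137 to -22 mm), orange tab (y -19 to +19), pale wooden rest (y +23 to +213). Origin on the bench right under the tab's centre, z up; its +y is the way the cover slides off, from the box over the tab onto the rest
- seat (a point): Middle of the cover's seat on the box, 45 mm above the bench, at unit (0, -72) mm. Side rails beside it (inner faces at x +-48 mm) rise 8 mm above it. Two rear corner stops (x +-42 to +-54, y -137 to -125, 12 mm above the seat) keep the cover from going back; between them its rear face is open over 84 mm, and behind y -126 there is only the board
- rest_top (a point): Centre of the flat top of the wooden rest, 126 (x) by 190 mm (y), 40 mm above the bench (5 mm below the seat), at unit (0, +118) mm; it has no rim
- cover: Loose yellow plastic cover with a grey panel on top: a slab 92 (x) by 100 (y) by 18 mm, about 90 g. Origin at the centre of its underside, z up. Starts on the seat, underside 45 mm above the bench, centre at unit y -72, axes parallel to the unit's. Push its rear (-y) face towards the unit's +y. The tab blocks it until pressed in; then it slides with under 2 N
- tab_top (a point): Centre of the flat top of the orange snap tab, 32 mm (x) by 38 mm (y). It stands 55 mm above the bench at first, right before the cover's front face, and moves straight down 14 mm, to 41 mm above the bench, when pressed fully in
- tab (a joint): How far the tab is pressed in (m): 0 standing out, 0.014 fully in, at its stop. About 4 N moves it; it has no return spring and stays where it is left. The cover clears it from about 0.011
- jar_mid (a point): Bystander: centre of an amber glass jar with steel cap, 52 mm diameter, 75 mm high, standing on the bench near the board
- bushing_mid (a point): Bystander: centre of a stepped brass bushing, 38 mm diameter, 45 mm high, standing on the bench near the board
- driver_grip (a point): Bystander: handle of a screwdriver lying on the bench on the robot's side of the board
There are look-alikes about, which are no part of the job. What is meant by the cover is not black, purple or turquoise, and is the larger of those in its own colour.

How it is judged:
By the outcome, as a careful person would: the job done as asked, in the order asked, and still so for the second after the job is handed in, with the robot touching nothing.
It also fails if it takes over 45 s, if anything falls off the work surface, if the arm or the gripper's body presses on something with over 40 N, if the wrist force passes 120 N, or if a joint passes its speed limit or range.

ROBOT

A 7-joint arm with a two-finger parallel gripper is mounted at the origin on the work surface. World frame = base frame: x ahead of the robot, y to its left, z up, the work surface at z = 0. Lengths are in mm, angles in degrees, forces in N, time in s.
With the tool pointing down it reaches from about 400 to 850 mm from the base axis. Payload 10.4 kg.
Tool frame: the origin (TCP) lies midway between the tips of the shut fingers; the grasp point (between the pads) lies 19 mm behind it (tcp_to_grasp is the distance from the TCP to the grasp point, in mm); z points along the fingers, y is the line along which they close (so a half turn about z gives the same grasp; the last joint's range is limited). The gripper opens to 85 mm and grips with 20 to 120 N. Pads are 22 mm wide; open, the fingers measure 114 mm over their backs; the gripper's body (76 mm by 85 mm) begins 54 mm behind the grasp point. The pads swing forward as they close: fully open they stand 13 mm farther back than shut.
Start: joints at [73.304, 19.034, -3.707, 83.658, 1.238, 77.344, -5.071], TCP at [166.005, -602.572, 231.338] pointing down, gripper open.
Joint ranges: [-148.97, 148.97], [-28.65, 121.19], [-84.17, 76.75], [9.2, 138.47], [-72.65, 252.65], [3.7, 117.97], [-149.18, 149.18]. Speed limits (degrees/s): [127.2, 127.2, 159.86, 159.86, 180, 180, 180].

INTERFACE

Orientations are given as a 3x3 rotation matrix whose columns are the frame's x, y, z axes.
In Python, from cell import * gives the robot as it stands. Calls block until the motion is done:
- reach(position, orientation): joint-space move of the TCP to a pose.
- servo_line(position, rot=None, rate=150, max_force=None): straight line of the TCP; rot=None keeps the orientation; rate is the mean speed in mm/s. With max_force (N) it stops when the force on the tool has changed by that much, and returns True; else False.
- set_joints(angles): joint-space move.
- move_gripper(opening, squeeze=None): finger opening in mm; squeeze is the grip in N (None keeps the last); returns when the fingers have stopped.
- dwell(seconds).
- inverse_kinematics(position, orientation): joint angles nearest the present ones, or None.
- capture(name): name is "side" or "top"; returns the picture (420x560x3 uint8, blue, green, red); there is no depth.
- camera_info(name): a dict with "fx", "fy", "cx", "cy" (pixels), "R" (3x3) and "t" (3): a world point X has camera coordinates R X + t. Camera axes: x right, y down, z forward; pixel columns grow to the right and rows downward; lengths in mm; the calibration is good to about 2 mm. A picture is of the moment at which its call begins. camera_info takes no time and is no camera call.
A pose or a line that the arm cannot do raises Unreachable and nothing moves.
- job_done(): hands the job in; it is judged then, once.
Readings, each from a call of its own:
- get_time(): time.
- get_joint_positions(): joint angles.
- get_qvel(): joint speeds.
- get_joint_torque(): joint torques, N m.
- get_position(): TCP position.
- get_tcp_rot(): TCP orientation.
- get_ft_force(): force on the tool from outside, world axes, zero at the start.
- get_wrist_torque(): the same for the moment, N m.
- get_finger_gap(): finger opening in mm.
- get_grip_force(): force on a finger pad.
Only numpy, scipy, OpenCV 4.12 (cv2) and the standard library are available. Lean on these libraries where they do the work, as an engineer would, in place of code of your own. Each camera call takes 0.05 s, during which the arm holds its last target. There are 200 camera calls.

## Working session

There is one attempt and no reset: what is moved stays moved. The work goes in short steps, each a Python script; the robot and the scene stay as the last script left them, time stands still between calls to the robot, and variables do not carry over. Pictures are saved under pics/ and viewed, at most 10 in all, crops included, and the job is handed in when it is done.

```bash
mkdir -p pics; python3 - <<'E'
from cell import *
import cv2
for n in("top","side"):
    cv2.imwrite(f"pics/{n}0.png",capture(n)); c=camera_info(n); print(n,c)
print(get_time(),get_tcp_rot())
E
```

```text
top {'fx': 474.9621178583845, 'fy': 474.9621178583845, 'cx': 277.81773752561884, 'cy': 209.9926025499221, 'R': array([[ 0.00697325, -0.99985659, -0.01543299],
       [-0.9933762 , -0.00515622, -0.11479174],
       [ 0.1146957 ,  0.01613123, -0.99326969]]), 't': array([-48.50978545, 552.40957257, 982.78531487])}
side {'fx': 481.28433265216336, 'fy': 481.28433265216336, 'cx': 278.5983533341606, 'cy': 205.3617289734447, 'R': array([[ 0.98993238, -0.14018205, -0.01956706],
       [-0.11690632, -0.73185437, -0.6713584 ],
       [ 0.07979216,  0.66688693, -0.7408745 ]]), 't': array([-553.58075029,   57.94036621, 1041.05924097])}
0.1 [[ 9.64098423e-01  2.65544884e-01 -3.80753648e-04]
 [ 2.65545148e-01 -9.64097772e-01  1.12290837e-03]
 [-6.89011707e-05 -1.18370147e-03 -9.99999297e-01]]
```

View pics/top0.png

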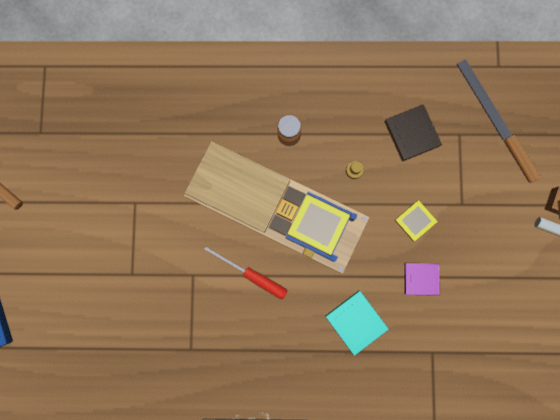

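View pics/side0.png

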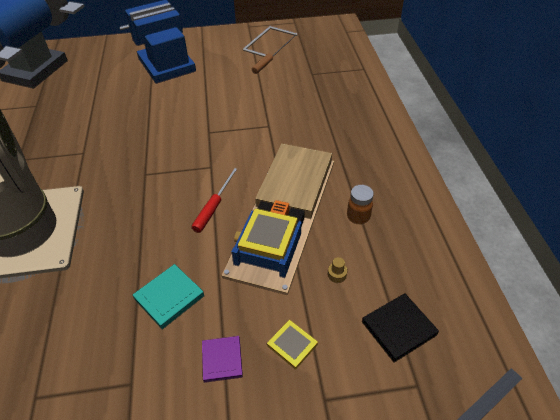

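The top picture shows two yellow slabs. The large one at (320,223) sits on the blue box against the orange tab (288,209). The small one at (417,221) lies loose on the bench. The other slabs are black (413,132), purple (422,279) and turquoise (357,323). The large yellow slab on the box fits the description. The rest is at (238,187), the jar at (289,127), the bushing at (355,170) and the screwdriver at (250,275). I'll measure and confirm in a crop.

```bash
cat > h.py <<'E'
from cell import *
import cv2, numpy as np
def ray(n,u,v,z):
    c=camera_info(n);R,t=np.array(c["R"]),np.array(c["t"])
    d=R.T@[(u-c["cx"])/c["fx"],(v-c["cy"])/c["fy"],1]; o=-R.T@t
    return o+d*(z-o[2])/d[2]
def proj(n,X):
    c=camera_info(n);p=np.array(c["R"])@X+c["t"];return np.array([c["fx"]*p[0]/p[2]+c["cx"],c["fy"]*p[1]/p[2]+c["cy"]])
def yellow(n,z=63):
    im=capture(n);h=cv2.cvtColor(im,cv2.COLOR_BGR2HSV)
    m=cv2.inRange(h,(25,170,150),(35,255,255))
    cs,_=cv2.findContours(m,cv2.RETR_EXTERNAL,cv2.CHAIN_APPROX_NONE)
    k=max(cs,key=cv2.contourArea)
    return im,np.array([ray(n,u,v,z)[:2] for u,v in cv2.convexHull(k)[:,0]])
def crop(im,u0,u1,v0,v1,s,name): cv2.imwrite(name,cv2.resize(im[v0:v1,u0:u1],None,fx=s,fy=s,interpolation=cv2.INTER_CUBIC))
E
python3 - <<'E'
from h import *
for n in("top","side"):
    im,w=yellow(n); r=cv2.minAreaRect(w.astype(np.float32)); print(n,r)
    if n=="top":
        for p in [(288,209)]: print("tab",ray(n,*p,55))
        for nm,p,z in [("restcorners",(213,143),40),("",(185,193),40),("",(291,180),40),("",(265,231),40),("board",(368,217),12),("",(344,271),12)]: print(nm,ray(n,*p,z))
        crop(im,170,390,120,285,3.6,"pics/c0.png")
E
```

```text
top ((490.7596740722656, -320.516357421875), (5.6809234619140625, 0.0), -135.67709350585938)
tab [552.16746822 -66.75023272  55.        ]
restcorners [696.4386701   95.55232258  40.        ]
 [587.1556362  152.92477254  40.        ]
 [616.21589053 -72.94334646  40.        ]
 [507.00231605 -18.58301188  40.        ]
board [ 540.67113468 -240.33839472   12.        ]
 [ 424.24200154 -187.40509357   12.        ]
side ((520.69677734375, -129.9816131591797), (97.92399597167969, 89.31835174560547), 64.21134185791016)
```

View pics/c0.png

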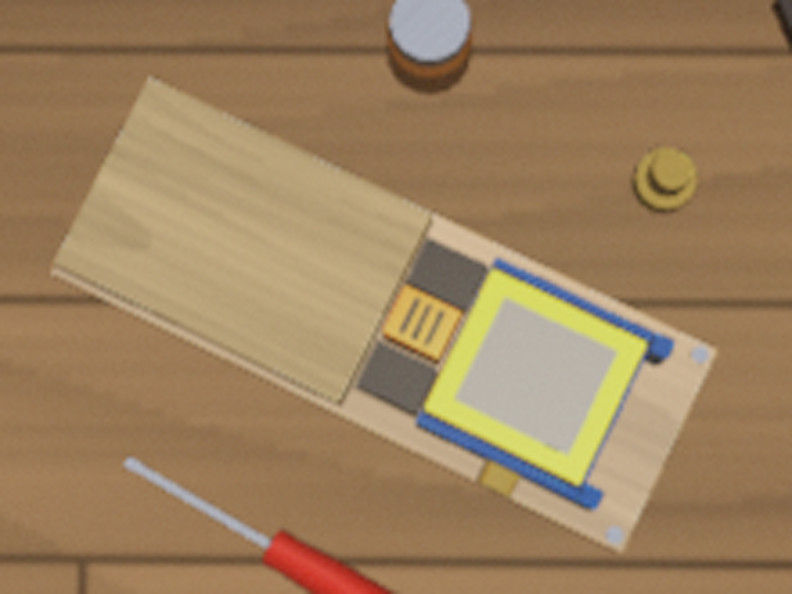

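The crop confirms it: the large yellow cover with the grey panel sits between the blue rails on the box, with the orange slotted tab (crop 422,322) before its front face. Next I fit the unit pose.

```bash
cat >> h.py <<'E'
def cover(n,z=63):
    im=capture(n);h=cv2.cvtColor(im,cv2.COLOR_BGR2HSV)
    m=cv2.inRange(h,(25,110,120),(35,255,255))
    m=cv2.morphologyEx(m,cv2.MORPH_OPEN,np.ones((2,2)))
    cs,_=cv2.findContours(m,cv2.RETR_EXTERNAL,cv2.CHAIN_APPROX_NONE)
    k=max(cs,key=cv2.contourArea)
    w=np.array([ray(n,u,v,z)[:2] for u,v in cv2.convexHull(k)[:,0]],np.float32)
    return im,cv2.minAreaRect(w)
E
python3 - <<'E'
from h import *
from scipy.optimize import least_squares
for n in("top","side"): print(n,cover(n)[1])
P=[((213,143),(63,213,40)),((185,193),(-63,213,40)),((291,180),(63,23,40)),((265,231),(-63,23,40)),((288,209),(0,0,55))]
W=np.array([ray("top",*p,u[2])[:2] for p,u in P]);U=np.array([u[:2] for _,u in P])
def T(q,u): c,s=np.cos(q[2]),np.sin(q[2]); return u@np.array([[c,s],[-s,c]])+q[:2]
q=least_squares(lambda q:(T(q,U)-W).ravel(),[552,-67,-.44]).x
print(q[:2],np.degrees(q[2])); print((T(q,U)-W).round(1))
print("cover pred",T(q,np.array([[0,-72.]])))
d=lambda X:[proj("side",np.array([*T(q,np.array([[x,y]]))[0],z])).round() .tolist() for x,y,z in X]
print("side proj: tab, rest corners",d([(0,0,55),(63,213,40),(-63,213,40),(-63,23,40),(63,23,40)]))
E
```

```text
top ((518.5682983398438, -130.7755126953125), (98.87932586669922, 91.57837677001953), 64.2542953491211)
side ((521.7792358398438, -132.63717651367188), (97.63091278076172, 90.03378295898438), 64.34971618652344)
[550.90050928 -67.04173714] -25.671759732066423
[[ 3.5  2.1]
 [-0.8 -0.7]
 [ 1.4 -0.7]
 [-2.9 -0.4]
 [-1.3 -0.3]]
cover pred [[ 519.7090362  -131.93466438]]
side proj: tab, rest corners [[279.0, 208.0], [332.0, 153.0], [281.0, 144.0], [254.0, 199.0], [311.0, 211.0]]
```

```bash
cat >> h.py <<'E'
TH=np.radians(-25.7);O=np.array([551.,-66.9])
ux=np.array([np.cos(TH),np.sin(TH)]);uy=np.array([-np.sin(TH),np.cos(TH)])
def pt(x,y,z): return [*(O+x*ux+y*uy),z]
def rot(d):
    y=np.array([*d,0.]);z=np.array([0,0,-1.]);return np.c_[np.cross(y,z),y,z]
def best(p,d):
    c=[(np.abs(np.array(j)-get_joint_positions()).max(),s) for s in(1,-1) if (j:=inverse_kinematics(p,rot(s*d))) is not None]
    return rot(min(c)[1]*d)
E
python3 - <<'E'
from h import *
R=best(pt(0,0,150),uy)
move_gripper(0)
reach(pt(0,0,150),R); servo_line(pt(0,0,70),rate=120)
print(get_time(),get_position(),get_ft_force())
print(servo_line(pt(0,0,40.5),rate=25,max_force=15),get_position(),get_ft_force(),get_time())
im=capture("side");crop(im,200,360,130,290,3.7,"pics/s1.png")
E
```

```text
4.25 [551.52073835 -66.82633046  70.6451563 ] [-0.79729933 -0.03827345  0.34558918]
True [550.96821062 -66.90018228  41.14520823] [-0.5554765  -0.01181531  6.10487743] 5.3917
```

View pics/s1.png

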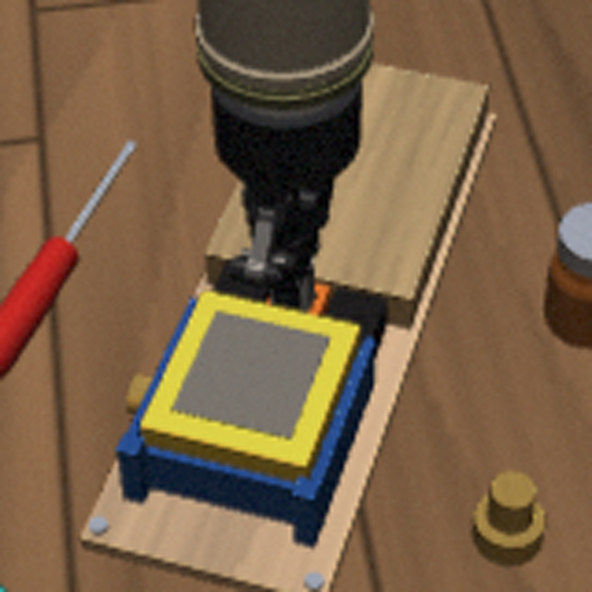

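The fingers are on the tab at crop (295,300), at z 41.1 with the stop force reached, so the tab is fully in. The cover hasn't moved. Next I retreat and go behind the cover, with the fingers 30 mm apart across the unit's x, and touch the board to find the tip height.

```bash
python3 - <<'E'
from h import *
servo_line(pt(0,0,130),rate=150)
p=pt(0,-146,110);R=best(p,ux);reach(p,R);move_gripper(30)
print(get_time(),get_finger_gap(),servo_line(pt(0,-146,25),rate=120,max_force=8))
print(servo_line(pt(0,-146,6),rate=20,max_force=5),get_position(),get_ft_force())
z=get_position()[2]
servo_line(pt(0,-146,z+36.5),rate=100)
print(get_time(),get_position())
im=capture("side");crop(im,200,360,130,290,3.7,"pics/s2.png")
E
```

```text
7.7 30.158647341046443 False
True [ 487.63236291 -198.45311856   11.68354258] [-1.58915658  0.88448664  8.16687608]
9.75 [ 487.58213382 -198.50849453   48.00826201]
```

View pics/s2.png

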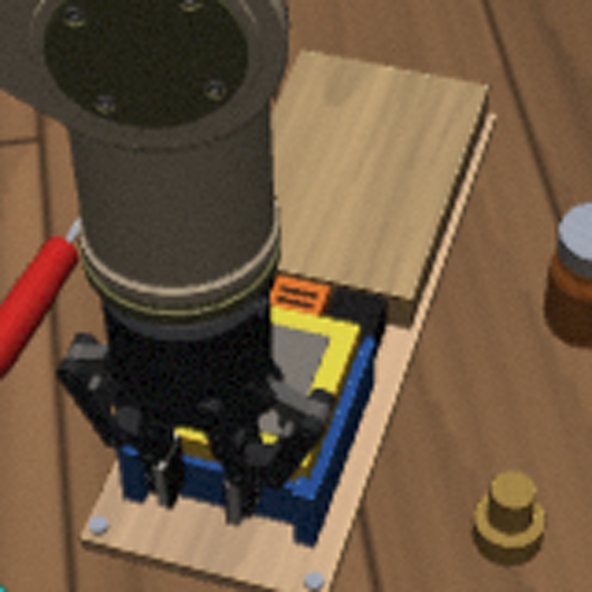

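The fingers stand behind the rear face between the stops at crop (165,480) and (235,495). The tab (300,293) is flush and the rear is clear. Now the push.

```bash
python3 - <<'E'
from h import *
servo_line(pt(0,-138,47.3),rate=60)
for y in(-80,-30,15,57):
    s=servo_line(pt(0,y,47.3),rate=45,max_force=10); print(y,s,np.round(get_position(),1),np.round(get_ft_force(),1),get_time())
    if s: break
im=capture("side");crop(im,200,360,130,290,3.7,"pics/s3.png")
E
```

```text
-80 False [ 516.3 -139.2   47.3] [0.5 0.5 0.1] 11.525
-30 False [537.9 -94.2  47.3] [ 0.5 -0.  -0.6] 12.7833
15 False [557.4 -53.7  47.3] [ 0.7 -0.8  0.3] 13.9333
57 False [575.7 -15.8  47.3] [-0.1 -0.9 -0.4] 15.0167
```

View pics/s3.png

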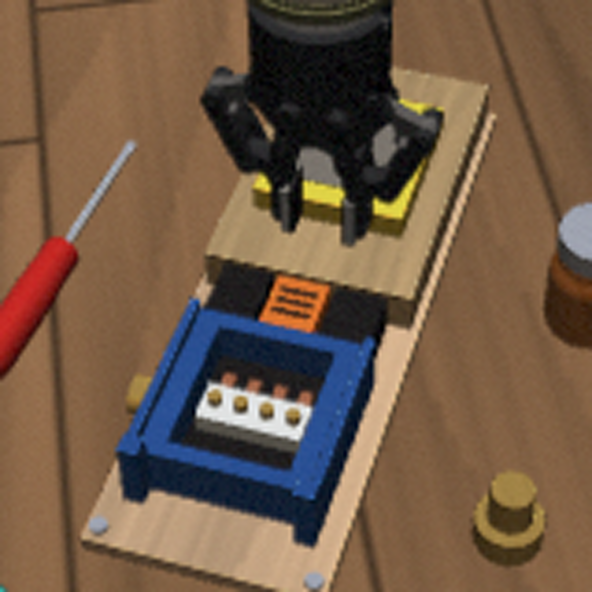

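The cover lies on the rest at crop (345,165), square to it, and the box (265,395) and tab (297,303) are uncovered. I'll back off, rise, and check from above.

```bash
python3 - <<'E'
from h import *
servo_line(pt(0,35,47.3),rate=60); servo_line(pt(0,35,180),rate=120)
reach(pt(0,-250,200),get_tcp_rot()); dwell(.5)
for n in("top","side"):
    im,r=cover(n,58); d=np.array(r[0])-O; print(n,"unit",d@ux,d@uy,r[1:],get_time())
    if n=="top": crop(im,170,390,120,285,3.6,"pics/c4.png")
E
```

```text
top unit -2.0542954865272374 115.17282990338555 ((100.37046813964844, 92.31761169433594), 64.22159576416016) 18.4917
side unit 1.8856052915049568 115.46702486472829 ((97.68195343017578, 89.72930908203125), 64.40814208984375) 18.5417
```

View pics/c4.png

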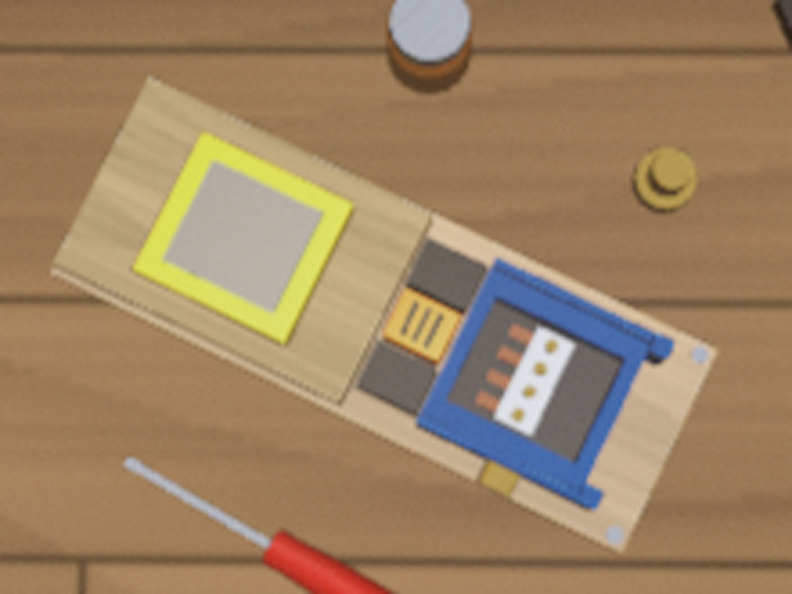

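The cover lies flat within the rest at crop (243,238), at about unit y 115. The box and tab are uncovered, and the jar, bushing and screwdriver have not moved.

```bash
python3 -c "
from cell import *
print(job_done(),get_time())"
```

```text
the job is handed in; nothing more can be done
the job is handed in; nothing more can be done
```

Job handed in at about 19 s: the tab is pressed fully in, the cover lies flat on the wooden rest with the box and tab uncovered, and the jar, bushing and screwdriver were left where they were.

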